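# Snap the carrier plate home on its three-ball mount

### The arm

A 6-joint arm with a two-finger parallel gripper is mounted at the origin on the work surface. World frame = base frame: x ahead of the robot, y to its left, z up, the work surface at z = 0. Lengths are in m, angles in rad, forces in N, time in s.
With the tool pointing down it reaches from about 0.35 to 0.85 m from the base axis. Payload 8.1 kg.
Tool frame: the origin (TCP) lies midway between the tips of the shut fingers; the grasp point (between the pads) lies 19 mm behind it; z points along the fingers, x is the direction in which the jaws open and shut, and the axes are right-handed (so a half turn about z gives the same grasp; the last joint's range is limited). The gripper opens to 85 mm and grips with 20 to 120 N. Pads are 22 mm wide; open, the fingers measure 114 mm over their backs; the gripper's body (76 mm by 85 mm) begins 54 mm behind the grasp point. The pads swing forward as they close: fully open they stand 13 mm farther back than shut.
Start: joints at [1.094, 0.13, 1.488, -0, 1.523, -0.085], TCP at [0.229, 0.555, 0.231] pointing down, gripper open.
Joint ranges: [-2.96, 2.96], [-0.89, 2.26], [0.02, 2.5], [-1.34, 4.48], [0, 2.73], [-2.66, 2.66]. Speed limits (rad/s): [2.39, 2.39, 2.79, 3.14, 3.14, 3.14].

### API

Orientations are given as a rotation vector (axis times angle).
In Python, from plant import robot, optics, workorder gives the robot as it stands. The module is installed in compiled form; this text tells all that it offers.
- The arm moves only by the tool arm_command, never from a script. Its argument "moves" is a list of rows, each a list of 2 entries, a list of its own where there are three numbers: the shift along the tool's x, y, z in mm, then the turn about the tool's z in degrees. In form: [[[tx, ty, tz], turn], ...]. A call has 1 to 5 rows; each row is the pose to reach, as a shift and turn from the pose measured when the call began, along the tool's axes at that moment; what a row does not reach only later rows make up. A row lasts 1/12 s, in which the tool goes at most 41.7 mm and 7.16 degrees, less where a joint would pass 70% of its speed; a pose out of reach is approached as far as the arm can. A call with a gripper value outside its range is refused whole. "grip" is the closure, from -1 (fully open) to 1 (shut), set as the call begins (left out, the last holds). The fingers move at their own pace and stop on an object; "squeeze" is the grip in N (left out, the last holds). Time passes only in rows, so rows that repeat a pose let the fingers close. It gives the time, the measured TCP pose, the force and the opening at its end, in the units of the state.
- robot.read_state(): the state, without advancing time (a new reading comes with each control period).
- optics.read_camera(name): name is "side" or "top"; returns a dict with "color" (420x560x3 uint8, red, green, blue), "fx", "fy", "cx", "cy" (pixels), "camera_from_world" (4x4, takes a point from world to camera coordinates). Camera axes: x right, y down, z forward; pixel columns grow to the right and rows downward; lengths in m; the calibration is good to about 2 mm. A picture is of the moment at which its call begins. There is no depth.
- workorder.close_job(): hands the job in, once; it reports no verdict.
The state is a dict: "time_s": time; "joints": joint angles; "qd": joint speeds; "joint_efforts": joint torques, N m; "tcp_pos": TCP position; "eef_rot": TCP orientation; "contact_force": force on the tool from outside, world axes, zero at the start; "moment": the same for the moment, N m; "width": opening from 0.0 (shut) to 1.0 (fully open).
Only numpy, scipy, OpenCV 4.12 (cv2) and the standard library are available. Lean on these libraries where they do the work, as an engineer would, in place of code of your own. Each camera call takes 0.05 s, during which the arm holds its last target.

### The job

Pick up the aluminium carrier plate by the machined steel block on its middle and lower it gently over the three steel balls of the floating inspection mount, yellow stripe to yellow stripe. Press it down by feel, with no more than about 20 N, until the sprung rollers on both sides have snapped over its edges and hold it fully home and level. Then let go, and leave the other things on the bench where they are.

Things in the scene. Friction and masses are not known exactly. Their poses are not given: they have to be found in the camera images.
- plate: Loose aluminium carrier plate, 0.36 to 0.58 kg with the block on it. Origin: centre of its underside at the level of its feet; x towards the yellow stripe across one end, z up. Plate proper 110 (x) by 84 (y) by 10 mm, 12 to 22 mm above the feet. Feet: three steel vee blocks, grooves pointing to the centre, 18 mm wide at the mouth, at (36, 0), (-24, 30), (-24, -30) mm.
- block_top (a point): Centre of the blue top of the upright machined steel block bolted on the plate's middle, to hold it by: 24 mm across its two flats (along the plate's y), 44 mm long with round ends (along x), 45 mm tall. This point is 67 mm above the plate's origin; same axes as the plate.
- stand: The inspection mount: blue foot 150 (x) by 210 (y) by 12 mm fixed on the table; on it, on four soft coil springs, a grey deck 130 by 200 mm, its top about 57 mm above the table, that stays level but sinks some mm under load, up to 26 mm to a hard stop, and rises again. Origin: centre of the foot's underside; x towards the yellow stripe on the deck, z up.
- seat (a point): Point on the floating deck, 12 mm above the middle of its top, moving with it; x towards the deck's yellow stripe, z up. When the plate is home its origin and axes coincide with these. Three fixed upright balls of 14 mm diameter stand on the deck at (36, 0), (-24, 30), (-24, -30) mm, centres 14 mm above the deck's top.
- dye_bottle: Blue layout-dye bottle, 38 mm across, 85 mm tall, standing on the table. To be left alone. Origin: centre of its underside.
- spare_block: Loose machined steel block with blue top, 44 x 24 x 60 mm, standing on the table. To be left alone. Origin: centre of its underside.
- ring_gauge: Dark steel ring gauge, 54 mm across, 20 mm high, on the table. To be left alone. Origin: centre of its underside.
- rail_left (a point): Middle of the sharp edge of the bevelled steel rail on the plate's +y side, at (-4, 55, 17) mm from the plate's origin; a like rail is on the -y side. The rails are 84 mm long along x, with 45 degree faces above and below the edge; both have to be pushed down past the mount's rollers. If the plate is not kept level, one side may snap in alone; then push towards the high side.
- roller_left (a point): Middle of the +y sprung carriage with two 10 mm brass rollers along x, 34 mm above the deck's top; a like one is on the -y side. They slide outward along y. Housings reach 44 mm above the deck, 50 to 100 mm from its middle. Set down, the plate stops on the rollers 10 to 13 mm above home, roughly level; a push of about 10 to 16 N carries it past, then they hold it down.
Things that resemble listed ones, but are neither listed nor needed, are in the scene too. Of the things that look like the plate, take the one that is farthest from the robot's base at the start.

How it is judged:
On the way, in this order (a step that is already met when the one before it is completed fails the run):
1. the plate is carried clear of the table and of the mount (height (world z) of plate above 0.05 m and contact force between plate and stand below 0.1 N), for 0.1 s.
2. the plate stands over the balls the right way round, resting on the mount but not yet home (horizontal distance between plate and seat below 0.007 m and angle between the x axis of plate and the x axis of seat, either way round below 0.12 rad and z of plate in the frame of seat between 0.003 and 0.018 m and contact force between plate and stand above 1 N), for 0.05 s.
At the end, for the whole second after the job is handed in: The plate is home on the three balls behind the rollers: its origin within 2 mm of the seat point sideways and in height, level within 0.03 rad, its x axis along the seat's within 0.03 rad, released and at rest; dye bottle, spare block and ring gauge within 15 mm of where they stood (horizontal distance between plate and seat below 0.002 m and z of plate in the frame of seat between -0.002 and 0.002 m and angle between plate's own z axis and vertical below 0.03 rad and z of block_top in the frame of seat above 0.06 m and angle between the x axis of plate and the x axis of seat, either way round below 0.03 rad and linear speed of plate below 0.01 m/s and distance of each of dye_bottle, spare_block, ring_gauge from where it was at the start of the episode below 0.015 m); the robot touches nothing.
It fails at once if the plate is pressed or dropped on the mount with over 80 N of contact force (reached by a push of about 24 N) (contact force between plate and stand above 80 N).
It fails at once if a bystander is pushed over 15 mm (distance of any of dye_bottle, spare_block, ring_gauge from where it was at the start of the episode above 0.015 m).
It also fails if it takes over 48 s, if anything falls off the work surface, if the arm or the gripper's body presses on something with over 40 N, if the wrist force passes 120 N, or if a joint passes its speed limit or range.

## Working session

There is one attempt and no reset: what is moved stays moved. The work goes in short steps, Python scripts to look and compute and a tool call to move; the robot and the scene stay as the last step left them, time stands still between calls to the robot, and variables do not carry over. Pictures are saved under pics/ and viewed, and the job is handed in when it is done.

Besides the shell and the picture viewer there is one more tool, called by a JSON object that holds its "api" and its "payload". arm_command: Moves the arm, as the interface text tells. Its arguments: {"type":"object","properties":{"moves":{"type":"array"},"grip":{"type":"number"},"squeeze":{"type":"number"}},"required":["moves"]}

```bash
mkdir -p pics
cat > h.py <<'E'
import numpy as np, cv2, json, pickle
from plant import robot, optics, workorder
def cam(name, fn):
    d=optics.read_camera(name); cv2.imwrite('pics/'+fn+'.png', d['color'][:,:,::-1]); pickle.dump(d,open('pics/'+fn+'.pkl','wb')); return d
def load(fn): return pickle.load(open('pics/'+fn+'.pkl','rb'))
def ray(d,u,v):
    T=np.array(d['camera_from_world']); R=T[:3,:3]; o=-R.T@T[:3,3]
    k=R.T@np.array([(u-d['cx'])/d['fx'],(v-d['cy'])/d['fy'],1]); return o,k/np.linalg.norm(k)
def onz(d,u,v,z):
    o,k=ray(d,u,v); return o+k*(z-o[2])/k[2]
def tri(d1,p1,d2,p2):
    o1,k1=ray(d1,*p1);o2,k2=ray(d2,*p2)
    A=np.c_[k1,-k2]; s=np.linalg.lstsq(A,o2-o1,rcond=None)[0]
    a=o1+s[0]*k1;b=o2+s[1]*k2; return (a+b)/2,np.linalg.norm(a-b)
def proj(d,P):
    T=np.array(d['camera_from_world']); q=T[:3,:3]@np.array(P)+T[:3,3]; return np.array([d['fx']*q[0]/q[2]+d['cx'],d['fy']*q[1]/q[2]+d['cy']])
E
python3 - <<'E'
from h import *
for n in('side','top'):
    d=cam(n,n+'0'); print(n,d['fx'],d['cx'],d['cy']); print(np.round(np.array(d['camera_from_world']),4))
s=robot.read_state(); print(s)
E
```

```text
side 416.2772483954317 279.1892531108359 206.5538279106785
[[-0.8583 -0.5131  0.006   0.4877]
 [-0.2935  0.4814 -0.8259  0.1952]
 [ 0.4209 -0.7106 -0.5638  0.5474]
 [ 0.      0.      0.      1.    ]]
top 435.4447146497913 274.2727153809826 218.83473482234837
[[ 0.0199 -0.9996  0.0215  0.0162]
 [-0.9812 -0.0237 -0.1913  0.5724]
 [ 0.1917 -0.0173 -0.9813  0.7356]
 [ 0.      0.      0.      1.    ]]
{'time_s': 0.1, 'joints': array([ 1.09358690e+00,  1.31086706e-01,  1.48915590e+00,  5.40401335e-06,
        1.52298868e+00, -8.54114065e-02]), 'qd': array([ 0.00115412,  0.00034623, -0.00444725, -0.00032302, -0.0001855 ,
        0.00240886]), 'joint_efforts': array([ 4.82683517e-04, -5.70952785e+01, -5.01942658e+01, -2.04263215e-04,
        8.24086368e-03,  5.08799769e-05]), 'tcp_pos': array([0.22887182, 0.55411073, 0.23035664]), 'eef_rot': array([ 2.61069781e+00,  1.74611385e+00, -2.25731966e-03]), 'contact_force': array([ 0.28424295, -0.81364043,  0.36059671]), 'moment': array([-0.03794455,  0.04155002, -0.00365131]), 'width': 1.0005261899445823}
```

View pics/side0.png

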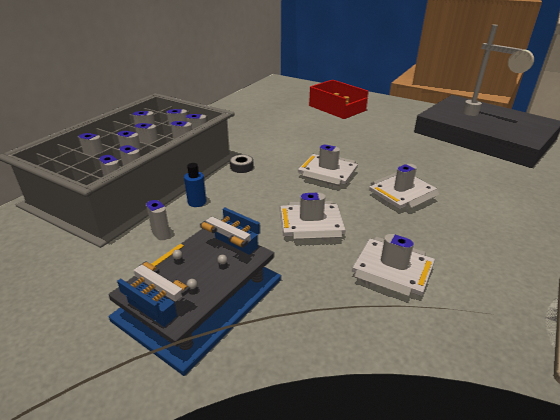

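View pics/top0.png

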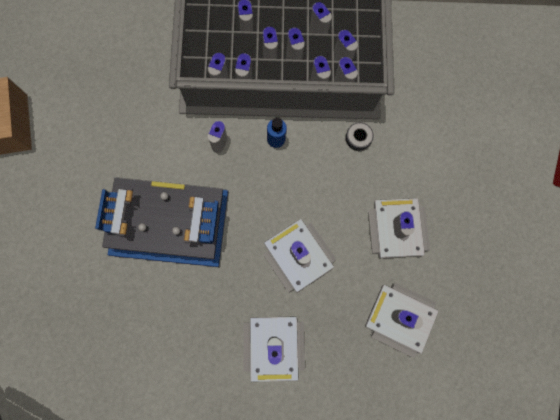

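```bash
cat >> h.py <<'E'
def blobs(img,lo,hi,amin=15):
    hsv=cv2.cvtColor(img,cv2.COLOR_RGB2HSV); m=cv2.inRange(hsv,np.array(lo),np.array(hi))
    c,_=cv2.findContours(m,cv2.RETR_EXTERNAL,cv2.CHAIN_APPROX_NONE); o=[]
    for k in c:
        h=cv2.convexHull(k); a=cv2.contourArea(h)
        if a>=amin:
            M=cv2.moments(h); o.append((M['m10']/M['m00'],M['m01']/M['m00'],a,h))
    return o
PUR=((118,120,60),(140,255,255)); YEL=((18,120,120),(32,255,255))
E
python3 - <<'E'
from h import *
S=load('side0');T=load('top0')
for nm,d in(('S',S),('T',T)):
    hsv=cv2.cvtColor(d['color'],cv2.COLOR_RGB2HSV)
    for c in (PUR,YEL):
        for b in blobs(d['color'],*c): print(nm,c is PUR and 'pur' or 'yel',np.round(b[:3],1),np.round(onz(d,b[0],b[1],0.067 if c is PUR else 0.022),3))
P=[b for b in blobs(S['color'],*PUR)];Q=[b for b in blobs(T['color'],*PUR)]
for q in Q:
  if q[1]<200: continue
  for p in P:
    X,e=tri(S,p[:2],T,q[:2])
    if e<0.006 and 0<X[2]<0.15: print(np.round(q[:2]),np.round(p[:2]),np.round(X,4),round(e,4),np.hypot(*X[:2]))
E
```

```text
S pur [401.5 241.1 158.5] [0.337 0.024 0.067]
S pur [154.1 204.6 115. ] [0.73  0.147 0.067]
S pur [309.7 196.1  92.5] [ 0.515 -0.015  0.067]
S pur [405.1 168.1  63.5] [ 0.401 -0.204  0.067]
S pur [106.9 158.5  92.5] [0.933 0.075 0.067]
S pur [327.4 147.2  49.5] [ 0.572 -0.208  0.067]
S pur [127.3 148.4  77.5] [0.934 0.021 0.067]
S pur [ 86.8 135.5  67.5] [1.061 0.023 0.067]
S pur [125.2 133.2  61.5] [ 0.997 -0.031  0.067]
S pur [142.7 125.2  56.5] [ 0.997 -0.084  0.067]
S pur [178.4 122.9  48.5] [ 0.934 -0.139  0.067]
S pur [192.8 115.5  38. ] [ 0.936 -0.193  0.067]
S pur [140.1 112.5  37.5] [ 1.062 -0.138  0.067]
S pur [173.9 110.5  35.5] [ 0.998 -0.193  0.067]
S yel [424.4 272.4 131.5] [0.294 0.023 0.022]
S yel [166.5 254.8 149. ] [0.662 0.198 0.022]
S yel [285.1 217.5  76. ] [0.55  0.009 0.022]
S yel [386.9 194.   65. ] [ 0.417 -0.165  0.022]
S yel [307.6 161.3  36. ] [ 0.616 -0.204  0.022]
T pur [273.6 358.7  59. ] [0.33  0.025 0.067]
T pur [274.  349.5  50. ] [0.345 0.025 0.067]
T pur [407.6 318.2 185.5] [ 0.401 -0.204  0.067]
T pur [300.5 252.8  67. ] [ 0.51  -0.018  0.067]
T p
[... 514 characters left out ...]
4  0.067]
T pur [244.6   7.1 149. ] [0.994 0.096 0.067]
T yel [274.1 376.5  91. ] [0.294 0.023 0.022]
T yel [378.2 306.3  85. ] [ 0.42  -0.165  0.022]
T yel [186.4 235.   19.5] [0.544 0.192 0.022]
T yel [284.  233.5  70. ] [0.551 0.009 0.022]
T yel [122.5 228.2  32.5] [0.554 0.312 0.022]
T yel [396.5 202.4  68. ] [ 0.616 -0.206  0.022]
T yel [191. 202.  25.] [0.607 0.187 0.022]
T yel [127.7 195.5  18.5] [0.617 0.307 0.022]
T yel [167.8 185.  121.5] [0.639 0.233 0.022]
[408. 318.] [405. 168.] [ 0.4007 -0.2042  0.067 ] 0.0001 0.44970497357172773
[300. 253.] [310. 196.] [ 0.5126 -0.0174  0.066 ] 0.0059 0.512914374675922
[406. 220.] [327. 147.] [ 0.5727 -0.209   0.0664] 0.0009 0.6096609290206144
```

Run:
```python
import cv2
a=cv2.imread('pics/top0.png');cv2.imwrite('pics/tz1.png',cv2.resize(a[170:280,90:240],None,fx=5,fy=5,interpolation=2))
cv2.imwrite('pics/tz2.png',cv2.resize(a[185:360,360:450],None,fx=3.4,fy=3.4,interpolation=2))
a=cv2.imread('pics/side0.png');cv2.imwrite('pics/sz1.png',cv2.resize(a[195:370,100:290],None,fx=3.4,fy=3.4,interpolation=2))
```

```text
(no output)
```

View pics/tz1.png

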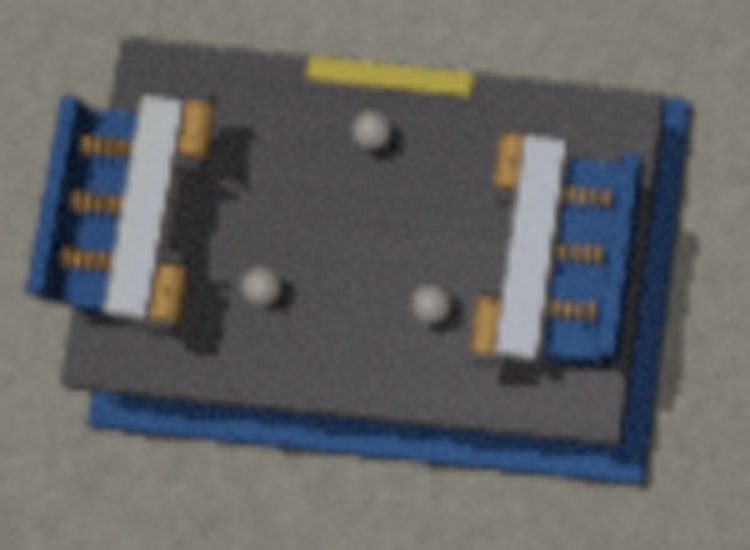

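View pics/tz2.png

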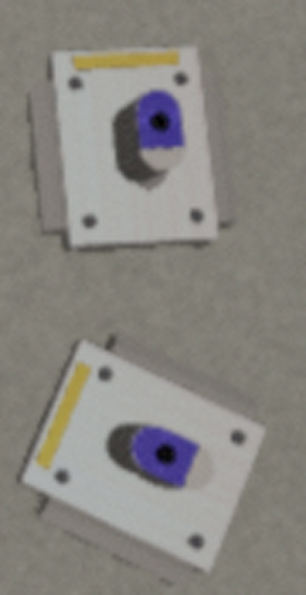

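View pics/sz1.png

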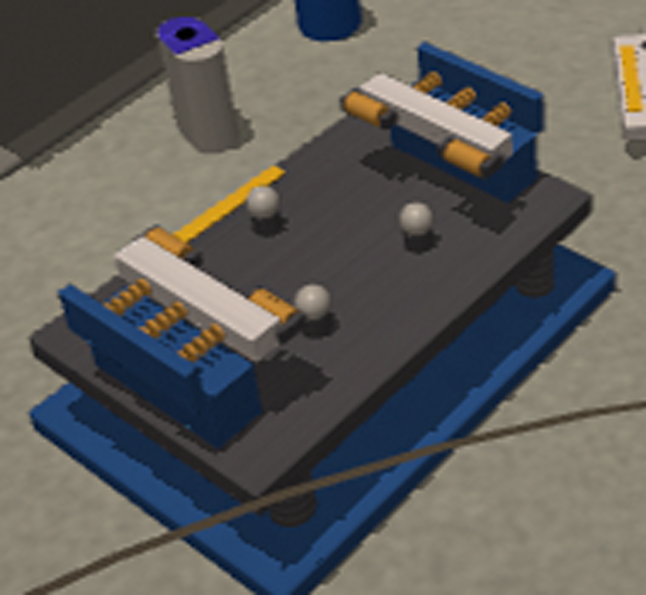

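Run:
```python
from h import *
S=load('side0');T=load('top0')
def rect(d,roi,lo,hi,nm):
    u0,v0,u1,v1=roi; im=d['color'][v0:v1,u0:u1]; hsv=cv2.cvtColor(im,cv2.COLOR_RGB2HSV)
    m=cv2.inRange(hsv,np.array(lo),np.array(hi)); c,_=cv2.findContours(m,cv2.RETR_EXTERNAL,cv2.CHAIN_APPROX_NONE)
    c=max(c,key=cv2.contourArea)+np.array([u0,v0]); return c
# bright plate
for v,u in((228,385),(250,390),(215,450),(228,406)): print(cv2.cvtColor(T['color'][v:v+1,u:u+1],cv2.COLOR_RGB2HSV))
c=rect(T,(365,190,435,265),(0,0,165),(180,70,255),'p')
h=cv2.convexHull(c); W=np.array([onz(T,p[0],p[1],0.022)[:2]*1000 for p in h[:,0].astype(float)],np.float32)
r=cv2.minAreaRect(W); print('plate rect',r)
# screws: dark spots in plate
im=T['color'][190:262,368:432]; g=cv2.resize(cv2.cvtColor(im,cv2.COLOR_RGB2GRAY),None,fx=4,fy=4,interpolation=cv2.INTER_CUBIC)
# ball detection
for nm,d,roi in(('T',T,(105,180,220,262)),('S',S,(150,235,240,305))):
    u0,v0,u1,v1=roi; im=d['color'][v0:v1,u0:u1]; hsv=cv2.cvtColor(im,cv2.COLOR_RGB2HSV)
    m=cv2.inRange(hsv,np.array((0,0,105)),np.array((180,60,255)))
    n,l,st,ce=cv2.connectedComponentsWithStats(m)
    for i in range(1,n):
        if st[i,4]>15: print(nm,st[i],ce[i]+[u0,v0])
```

```text
[[[ 75   6 177]]]
[[[ 40   4 171]]]
[[[ 25  26 128]]]
[[[128  52 137]]]
plate rect ((568.1485595703125, -208.65780639648438), (106.2308349609375, 80.39723205566406), 4.119765281677246)
T [ 0  0  9 12 86] [108.61627907 184.73255814]
T [ 42   0  73   9 324] [194.15740741 182.35493827]
T [  5   9  17  45 399] [118.10025063 210.88721805]
T [56 12  6  7 35] [163.42857143 195.22857143]
T [ 84  17  14  45 390] [195.40769231 218.94615385]
T [33 44  7  7 36] [141.22222222 226.66666667]
T [67 47  7  7 39] [175.28205128 229.94871795]
T [  0  68  56  14 206] [121.92718447 258.51941748]
S [  0   0  42  28 542] [163.80811808 245.13653137]
S [23 15  8  7 47] [176.57446809 253.0212766 ]
S [68 20  9  7 54] [221.66666667 257.98148148]
S [  0  35  32  31 413] [163.91525424 284.54237288]
S [37 44  9  8 63] [191.04761905 282.44444444]
```

Run:
```python
from h import *
S=load('side0');T=load('top0')
tp=np.array([(372,131),(261,286),(432,304)])/5+[90,170]-0.4
sp=np.array([(263,202),(313,301),(416,219)])/3.4+[100,195]-0.35
tm=[(163.43,195.23),(141.22,226.67),(175.28,229.95)]; sm=[(176.57,253.02),(191.05,282.44),(221.67,257.98)]
M=np.array([[36,0],[-24,30],[-24,-30.]])/1000
def fit(M,X):
    a=M-M.mean(0);b=X-X.mean(0); y=np.arctan2((a[:,0]*b[:,1]-a[:,1]*b[:,0]).sum(),(a*b).sum()); R=np.array([[np.cos(y),-np.sin(y)],[np.sin(y),np.cos(y)]])
    t=X.mean(0)-R@M.mean(0); return t,np.degrees(y),np.abs(M@R.T+t-X).max()
for A,B in((tp,sp),(tm,sm)):
    X=[tri(S,b,T,a) for a,b in zip(A,B)]
    for x in X: print(np.round(x[0],4),round(x[1],4))
    print('tri',fit(M,np.array([x[0][:2] for x in X])))
    print('topz71',fit(M,np.array([onz(T,*a,.071)[:2] for a in A])), 'sidez71',fit(M,np.array([onz(S,*b,.071)[:2] for b in B])))
# plate from screws in top zoom tz2 (x3.4, offset 360,185)
k=np.array([(75,83),(181,79),(196,215),(90,221)])/3.4+[360,185]-.35
W=np.array([onz(T,*p,.022)[:2] for p in k]); print('screws',W,W.mean(0)); 
d=(W[0]-W[3])+(W[1]-W[2]); print('yaw',np.degrees(np.arctan2(d[1],d[0])))
hole=np.array((160,121))/3.4+[360,185]-.35; print('hole',onz(T,*hole,.067))
for b in blobs(T['color'],*YEL):
    if 390<b[0]<402: 
        w=np.array([onz(T,*p,.022)[:2]*1000 for p in b[3][:,0].astype(float)],np.float32); print(cv2.minAreaRect(w))
a=S['color'][135:195,290:365,::-1]; cv2.imwrite('pics/sz2.png',cv2.resize(a,None,fx=8,fy=8,interpolation=2))
a=T['color'][190:265,365:435,::-1]; cv2.imwrite('pics/tz3.png',cv2.resize(a,None,fx=8,fy=8,interpolation=2))
```

```text
[0.6057 0.2268 0.0703] 0.001
[0.5483 0.2616 0.0711] 0.0014
[0.5436 0.2016 0.0702] 0.0009
tri (array([0.56985873, 0.22972164]), np.float64(-4.5211314784706556), np.float64(9.356934696058694e-05))
topz71 (array([0.57024914, 0.22991294]), np.float64(-4.7083149473197405), np.float64(0.00027598812351820046)) sidez71 (array([0.56888416, 0.22996837]), np.float64(-4.613920552783537), np.float64(0.0004396462625859132))
[0.606  0.2273 0.0725] 0.0014
[0.5484 0.2622 0.0729] 0.001
[0.5438 0.2023 0.0727] 0.0014
tri (array([0.57003683, 0.23028715]), np.float64(-4.599627506837926), np.float64(0.0001529932167688708))
topz71 (array([0.57091766, 0.23106965]), np.float64(-4.512242016620522), np.float64(0.00024215939171512435)) sidez71 (array([0.57074228, 0.22876375]), np.float64(-4.662395023486733), np.float64(0.00016121683196376746))
screws [[ 0.60237007 -0.17679398]
 [ 0.60615741 -0.23691489]
 [ 0.52917391 -0.24208477]
 [ 0.52450162 -0.18297523]] [ 0.56555075 -0.20969222]
yaw 4.192462076746255
hole [ 0.57276455 -0.2092431   0.067     ]
((616.2161865234375, -205.80978393554688), (5.138898849487305, 56.385162353515625), 4.196680545806885)
```

View pics/sz2.png

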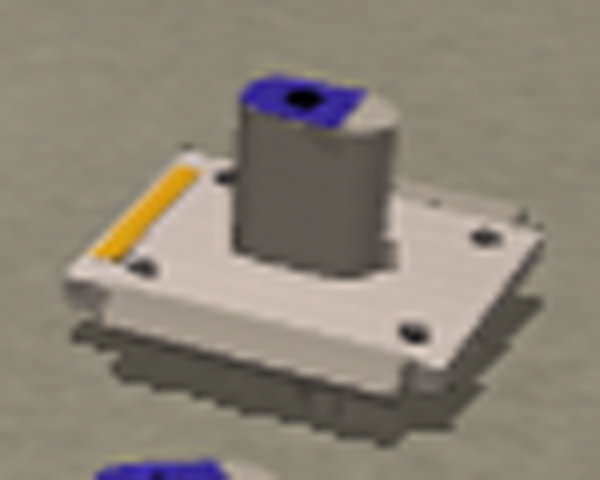

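View pics/tz3.png

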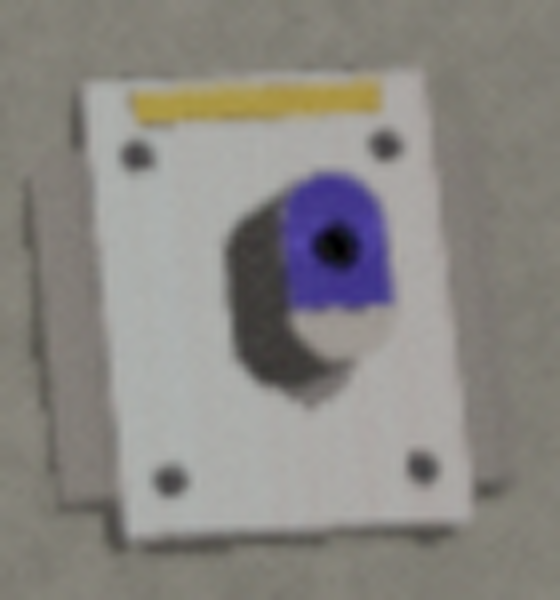

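```bash
cat >> h.py <<'E'
from scipy.spatial.transform import Rotation as Ro
def st(): 
    s=robot.read_state(); R=Ro.from_rotvec(s['eef_rot']).as_matrix(); yaw=np.degrees(np.arctan2(R[1,0],R[0,0]))
    print('t',round(s['time_s'],2),'tcp',np.round(s['tcp_pos']*1000,1),'yaw',round(yaw,2),'zax',np.round(R[:,2],4),'F',np.round(s['contact_force'],1),'M',np.round(s['moment'],2),'w',round(s['width'],3),'j6',round(s['joints'][5],2)); return s,R,yaw
def goto(p,yaw_t):
    s,R,yaw=st(); d=R.T@(np.array(p)-s['tcp_pos'])*1000
    print('shift mm',np.round(d,1),'turn',round(-((yaw_t-yaw+180)%360-180),2))
E
python3 - <<'E'
from h import *
goto((0.567,-0.209,0.15),94.2)
E
```

```text
t 0.1 tcp [228.9 554.1 230.4] yaw 67.55 zax [-8.0e-04 -1.5e-03 -1.0e+00] F [ 0.3 -0.8  0.4] M [-0.04  0.04 -0.  ] w 1.001 j6 -0.09
shift mm [-576.   603.9   81.2] turn -26.65
```

{"api": "arm_command", "payload": {"moves": [[[-576,604,40],-26.7],[[-576,604,40],-26.7],[[-576,604,40],-26.7],[[-576,604,40],-26.7],[[-576,604,40],-26.7]], "grip": -1, "squeeze": 80}}

```text
time_s: 0.52
tcp_pos: [0.3123, 0.3651, 0.2208]
eef_rot: [2.129, 2.31, -0.004]
contact_force: [0.1, 0.6, 0.8]
width: 1.0
```

```bash
python3 -c "
from h import *
goto((0.567,-0.209,0.15),94.2)"
```

```text
t 0.52 tcp [312.3 365.1 220.8] yaw 94.68 zax [-0.0013 -0.0021 -1.    ] F [0.1 0.6 0.8] M [ 0.03 -0.01 -0.01] w 1.0 j6 -0.9
shift mm [-592.8  207.1   71.7] turn 0.48
```

{"api": "arm_command", "payload": {"moves": [[[-593,207,60],0.5],[[-593,207,60],0.5],[[-593,207,60],0.5],[[-593,207,60],0.5],[[-593,207,60],0.5]]}}

```text
time_s: 0.93
tcp_pos: [0.3962, 0.1753, 0.2014]
eef_rot: [2.138, 2.301, -0.004]
contact_force: [1.4, 0.1, 0.1]
width: 0.999
```

```bash
python3 -c "
from h import *
goto((0.567,-0.209,0.15),94.2)"
```

```text
t 0.93 tcp [396.2 175.3 201.4] yaw 94.2 zax [-0.0013 -0.0021 -1.    ] F [1.4 0.1 0.1] M [0.04 0.02 0.05] w 0.999 j6 -1.34
shift mm [-395.6  142.3   52. ] turn -0.0
```

{"api": "arm_command", "payload": {"moves": [[[-396,142,52],0],[[-396,142,52],0],[[-396,142,52],0],[[-396,142,52],0],[[-396,142,52],0]]}}

```text
time_s: 1.35
tcp_pos: [0.4797, -0.0141, 0.176]
eef_rot: [2.139, 2.301, -0.004]
contact_force: [1.2, 0.4, 0.4]
width: 1.0
```

```bash
python3 -c "
from h import *
goto((0.567,-0.209,0.15),94.2)"
```

```text
t 1.35 tcp [479.7 -14.1 176. ] yaw 94.18 zax [-0.0014 -0.002  -1.    ] F [1.2 0.4 0.4] M [-0.01 -0.01  0.02] w 1.0 j6 -1.78
shift mm [-200.7   72.9   26.3] turn -0.02
```

{"api": "arm_command", "payload": {"moves": [[[-201,73,26],0],[[-201,73,26],0],[[-201,73,26],0],[[-201,73,26],0],[[-201,73,26],0]]}}

```text
time_s: 1.77
tcp_pos: [0.5636, -0.203, 0.1505]
eef_rot: [-2.139, -2.3, 0.004]
contact_force: [1.0, 1.4, 0.1]
width: 0.999
```

```bash
python3 -c "
from h import *
goto((0.567,-0.209,0.10),94.2)
cam('side','side1');cam('top','top1')
a=cv2.imread('pics/side1.png'); b=cv2.imread('pics/top1.png')
cv2.imwrite('pics/c1.png',np.hstack([cv2.resize(a[60:260,220:420],(400,400)),cv2.resize(b[120:320,320:520],(400,400))]))
"
```

```text
t 1.77 tcp [ 563.6 -203.   150.5] yaw 94.17 zax [-0.002  -0.0016 -1.    ] F [1.  1.4 0.1] M [ 0.03 -0.04 -0.01] w 0.999 j6 -2.07
shift mm [-6.1  3.  50.5] turn -0.03
```

View pics/c1.png

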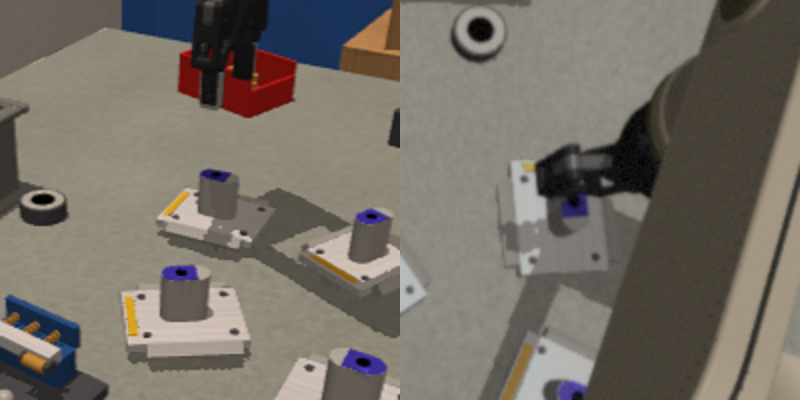

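The gripper stands over the far plate, with the fingers open either side of its block at about (215, 180) in the left crop. I'll descend in two stages.

{"api": "arm_command", "payload": {"moves": [[[-6,3,20],0],[[-6,3,45],0],[[-6,3,65],0],[[-6,3,75],0],[[-6,3,75],0]]}}

```text
time_s: 2.28
tcp_pos: [0.5638, -0.2105, 0.0696]
eef_rot: [-2.138, -2.29, 0.01]
contact_force: [0.7, -0.3, -0.3]
width: 1.001
```

```bash
python3 -c "
from h import *
goto((0.567,-0.209,0.034),94.2)
cam('side','side2')
a=cv2.imread('pics/side2.png')
cv2.imwrite('pics/c2.png',cv2.resize(a[80:200,270:410],None,fx=5,fy=5,interpolation=2))
"
```

```text
t 2.28 tcp [ 563.8 -210.5   69.6] yaw 93.94 zax [-1.050e-02  7.000e-04 -9.999e-01] F [ 0.7 -0.3 -0.3] M [-0.03 -0.02 -0.02] w 1.001 j6 -2.08
shift mm [ 1.2  3.7 35.6] turn -0.26
```

View pics/c2.png

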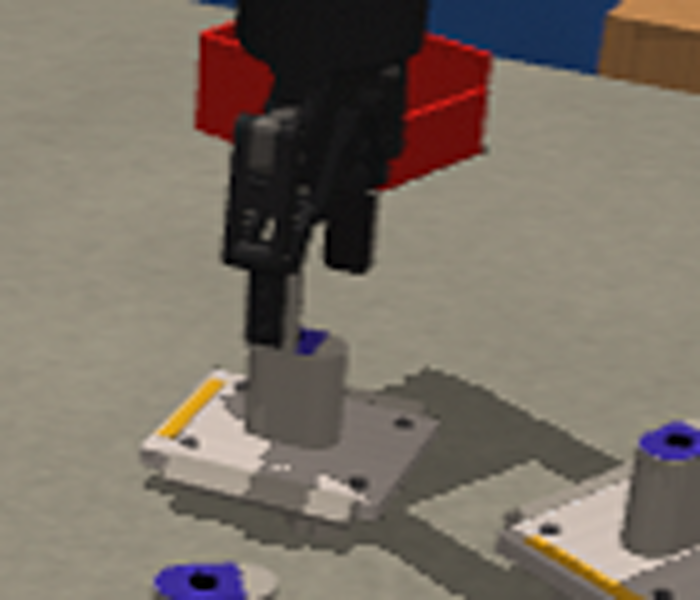

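{"api": "arm_command", "payload": {"moves": [[[1,4,12],0],[[1,4,24],0],[[1,4,34],0],[[1,4,35],0],[[1,4,35],0]]}}

```text
time_s: 2.75
tcp_pos: [0.5678, -0.2093, 0.0355]
eef_rot: [-2.138, -2.291, 0.01]
contact_force: [-0.6, 0.2, 0.1]
width: 0.998
```

```bash
python3 -c "
from h import *
d=load('side2')
for x in(0.554,0.564,.574): print(proj(d,(x,-.2105+.0425,.083)))
goto((0.567,-0.209,0.034),94.2)
d=cam('side','side3')
a=cv2.imread('pics/side3.png')
cv2.imwrite('pics/c3.png',cv2.resize(a[80:200,270:410],None,fx=5,fy=5,interpolation=2))
"
```

```text
[327.44166641 149.54039168]
[323.03726387 148.39508417]
[318.67589527 147.26096707]
t 2.75 tcp [ 567.8 -209.3   35.5] yaw 93.95 zax [-1.e-02  4.e-04 -1.e+00] F [-0.6  0.2  0.1] M [-0.04 -0.03 -0.04] w 0.998 j6 -2.07
shift mm [ 0.3 -0.8  1.5] turn -0.25
```

View pics/c3.png

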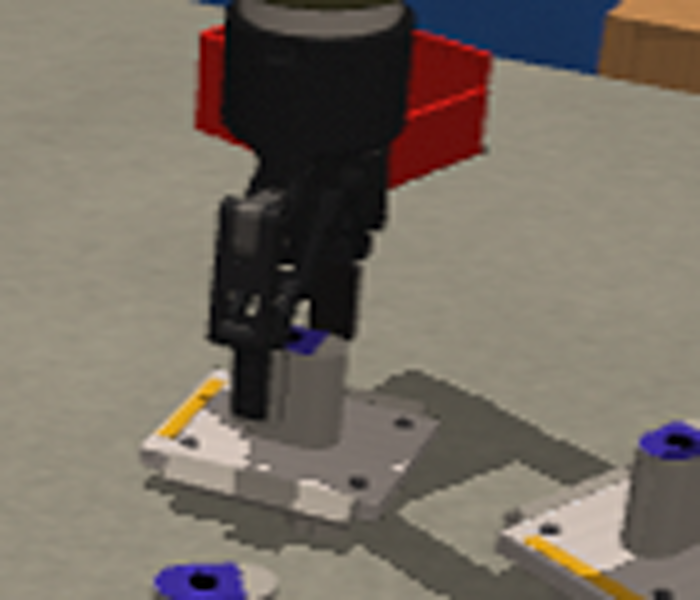

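The finger tip at px (323, 148) agrees with the calibration. The fingers now straddle the block on either flat, so I'll close.

{"api": "arm_command", "payload": {"moves": [[[0,0,0],0],[[0,0,0],0],[[0,0,0],0],[[0,0,0],0],[[0,0,0],0]], "grip": 1, "squeeze": 80}}

```text
time_s: 3.22
tcp_pos: [0.5686, -0.2097, 0.0367]
eef_rot: [-2.14, -2.293, 0.009]
contact_force: [1.0, -4.2, 7.4]
width: 0.302
```

{"api": "arm_command", "payload": {"moves": [[[0,0,0],0],[[0,0,0],0],[[0,0,0],0]]}}

```text
time_s: 3.47
tcp_pos: [0.5687, -0.2099, 0.037]
eef_rot: [-2.14, -2.293, 0.009]
contact_force: [-1.2, -1.6, 1.8]
width: 0.267
```

```bash
python3 -c "
from h import *
st()"
```

```text
t 3.47 tcp [ 568.7 -209.9   37. ] yaw 93.95 zax [-7.9e-03 -8.0e-04 -1.0e+00] F [-1.2 -1.6  1.8] M [ 0.08  0.01 -0.01] w 0.267 j6 -2.07
```

{"api": "arm_command", "payload": {"moves": [[[0,0,-5],0],[[0,0,-20],0],[[0,0,-45],0],[[0,0,-75],0],[[0,0,-100],0]]}}

```text
time_s: 3.88
tcp_pos: [0.5687, -0.2093, 0.1374]
eef_rot: [-2.138, -2.291, 0.01]
contact_force: [1.5, -0.0, -4.8]
width: 0.266
```

{"api": "arm_command", "payload": {"moves": [[[0,0,-12],0],[[0,0,-20],0],[[0,0,-20],0],[[0,0,-20],0]]}}

```text
time_s: 4.22
tcp_pos: [0.5682, -0.209, 0.1559]
eef_rot: [-2.137, -2.29, 0.011]
contact_force: [0.3, 0.9, -5.7]
width: 0.269
```

```bash
python3 -c "
from h import *
goto((0.570,0.230,0.16),85.4)
d=cam('side','side4')
a=cv2.imread('pics/side4.png')
cv2.imwrite('pics/c4.png',cv2.resize(a[30:200,250:450],None,fx=3.5,fy=3.5,interpolation=2))
"
```

```text
t 4.22 tcp [ 568.2 -209.   155.9] yaw 93.95 zax [-0.0116  0.0011 -0.9999] F [ 0.3  0.9 -5.7] M [0.02 0.01 0.03] w 0.269 j6 -2.07
shift mm [437.8  32.   -3.6] turn 8.55
```

View pics/c4.png

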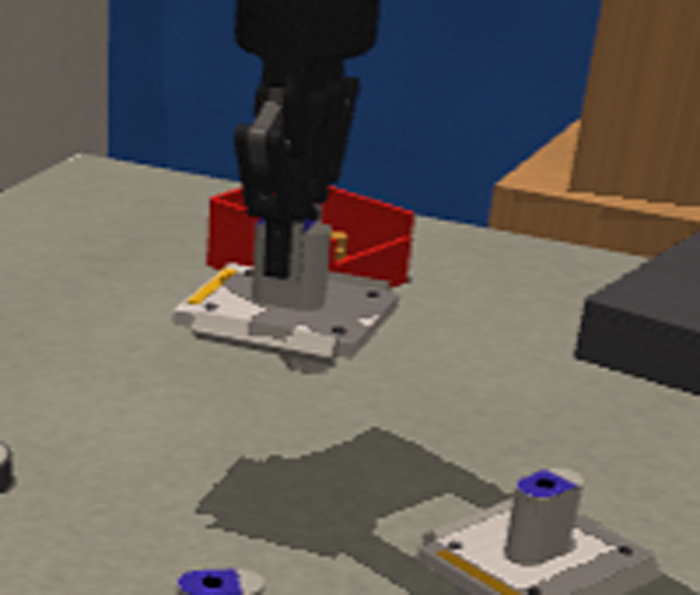

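Lifted cleanly: the wrist reads about 5.7 N, and the plate hangs level with its stripe to the left. Next I carry it over the mount.

{"api": "arm_command", "payload": {"moves": [[[30,2,-10],1],[[70,5,-20],3],[[110,8,-20],5],[[150,11,-20],7],[[190,14,-20],8.5]]}}

```text
time_s: 4.68
tcp_pos: [0.5674, -0.0166, 0.1732]
eef_rot: [-2.301, -2.12, 0.016]
contact_force: [1.3, 0.1, -6.1]
width: 0.271
```

```bash
python3 -c "
from h import *
goto((0.5715,0.230,0.17),85.4)"
```

```text
t 4.68 tcp [567.4 -16.6 173.2] yaw 85.3 zax [-0.016   0.0022 -0.9999] F [ 1.3  0.1 -6.1] M [ 0.03 -0.12 -0.01] w 0.271 j6 -1.61
shift mm [246.1 -16.1   3.7] turn -0.1
```

{"api": "arm_command", "payload": {"moves": [[[40,-3,2],0],[[80,-6,4],0],[[120,-8,4],0],[[160,-11,4],0],[[200,-14,4],0]]}}

```text
time_s: 5.1
tcp_pos: [0.5681, 0.1856, 0.167]
eef_rot: [-2.3, -2.119, 0.021]
contact_force: [1.3, 0.0, -5.8]
width: 0.267
```

```bash
python3 -c "
from h import *
goto((0.5715,0.230,0.17),85.4)"
```

```text
t 5.1 tcp [568.1 185.6 167. ] yaw 85.3 zax [-0.0197  0.0013 -0.9998] F [ 1.3  0.  -5.8] M [-0.02 -0.15  0.03] w 0.267 j6 -1.26
shift mm [44.5 -0.3 -3. ] turn -0.1
```

{"api": "arm_command", "payload": {"moves": [[[25,0,-3],0],[[40,0,-3],0],[[44.5,0,-3],0],[[44.5,0,-3],0]]}}

```text
time_s: 5.43
tcp_pos: [0.5709, 0.2305, 0.168]
eef_rot: [-2.297, -2.12, 0.026]
contact_force: [0.1, -0.8, -5.7]
width: 0.267
```

```bash
python3 -c "
from h import *
goto((0.5715,0.230,0.17),85.4)
d=cam('side','side5');e=cam('top','top5')
a=cv2.imread('pics/side5.png');b=cv2.imread('pics/top5.png')
cv2.imwrite('pics/c5.png',cv2.resize(a[150:350,90:300],None,fx=3,fy=3,interpolation=2))
cv2.imwrite('pics/c5t.png',cv2.resize(b[130:310,70:270],None,fx=3.3,fy=3.3,interpolation=2))
"
```

```text
t 5.43 tcp [570.9 230.5 168. ] yaw 85.4 zax [-2.250e-02  2.000e-04 -9.997e-01] F [ 0.1 -0.8 -5.7] M [-0.02 -0.06  0.05] w 0.267 j6 -1.19
shift mm [-0.4  0.6 -2. ] turn -0.0
```

View pics/c5.png

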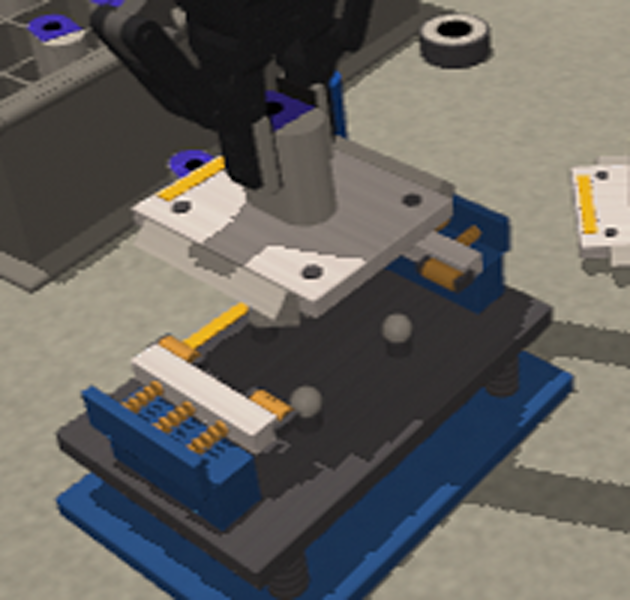

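View pics/c5t.png

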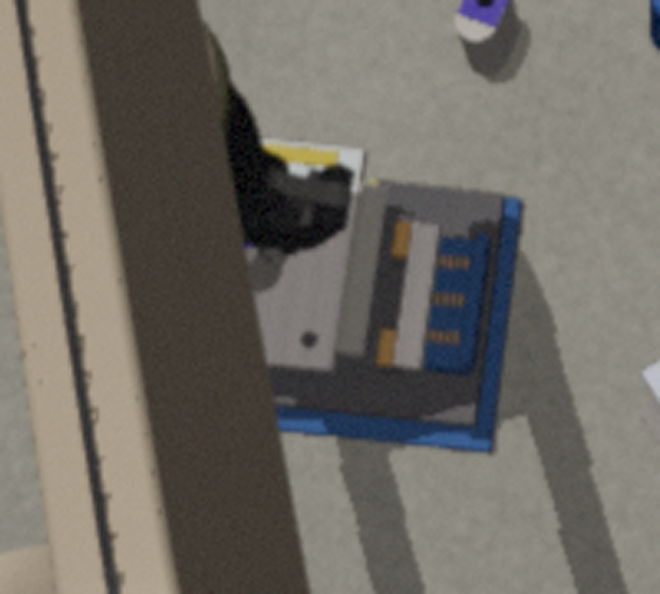

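Run:
```python
from h import *
S=load('side5');T=load('top5')
p=np.array([(181,206),(311,272),(411,200)])/3+[90,150]-.33
q=np.array((308.5,340))/3.3+[70,130]-.35
X,e=tri(S,p[2],T,q); print('tri',X,e)
M=np.array([[39,30],[-39,30],[-39,-30.]])/1000
def fit(M,X):
    a=M-M.mean(0);b=X-X.mean(0); y=np.arctan2((a[:,0]*b[:,1]-a[:,1]*b[:,0]).sum(),(a*b).sum()); R=np.array([[np.cos(y),-np.sin(y)],[np.sin(y),np.cos(y)]])
    t=X.mean(0)-R@M.mean(0); return np.round(t,4),round(np.degrees(y),2),np.abs(M@R.T+t-X).max()
for z in (.151,.153,.155):
    W=np.array([onz(S,*a,z+dz)[:2] for a,dz in zip(p,(-.0006,.0006,.0006))]); print(z,fit(M,W), 'top',onz(T,*q,z)[:2])
# same method on initial plate in side0 (8x crop, offset 290,135)
S0=load('side0'); p0=np.array([(142,267),(412,332),(486,237)])/8+[290,135]-.44
print('init',fit(M,np.array([onz(S0,*a,.022)[:2] for a in p0])))
```

```text
tri [0.52632254 0.20427393 0.15309474] 0.0003015884444126321
0.151 (array([0.5687, 0.2296]), np.float64(-4.62), np.float64(0.00037930102171013225)) top [0.52678399 0.20485405]
0.153 (array([0.5667, 0.2316]), np.float64(-4.63), np.float64(0.00025801797674995797)) top [0.52647089 0.20437649]
0.155 (array([0.5648, 0.2335]), np.float64(-4.63), np.float64(0.00044249813819630113)) top [0.5261578  0.20389893]
init (array([ 0.5652, -0.2096]), np.float64(4.06), np.float64(0.0003284018992407711))
```

Both views agree: the plate is at about (0.567, 0.231), underside at 0.131, yaw −4.6°. It needs to shift +3 mm in x and −1 mm in y, then come down to just above the rollers.

```bash
python3 -c "
from h import *
goto((0.5738,0.2292,0.124),85.4)"
```

```text
t 5.53 tcp [571.5 228.6 168.7] yaw 85.27 zax [-0.0215 -0.     -0.9998] F [ 0.3 -0.7 -6. ] M [-0.02 -0.04 -0.01] w 0.271 j6 -1.2
shift mm [ 0.9  3.2 44.7] turn -0.13
```

{"api": "arm_command", "payload": {"moves": [[[1,3,10],0],[[1,3,22],0],[[1,3,34],0],[[1,3,40],0],[[1,3,40],0]]}}

```text
time_s: 5.95
tcp_pos: [0.5717, 0.2281, 0.125]
eef_rot: [-2.3, -2.115, 0.033]
contact_force: [-0.4, -1.6, -6.7]
width: 0.265
```

```bash
python3 -c "
from h import *
goto((0.5738,0.2292,0.118),85.4)
d=cam('side','side6')
a=cv2.imread('pics/side6.png')
cv2.imwrite('pics/c6.png',cv2.resize(a[170:350,90:300],None,fx=3.5,fy=3.5,interpolation=2))
"
```

```text
t 5.95 tcp [571.7 228.1 125. ] yaw 85.22 zax [-0.0268 -0.0016 -0.9996] F [-0.4 -1.6 -6.7] M [-0.03  0.03 -0.04] w 0.265 j6 -1.2
shift mm [1.3 2.2 7. ] turn -0.18
```

View pics/c6.png

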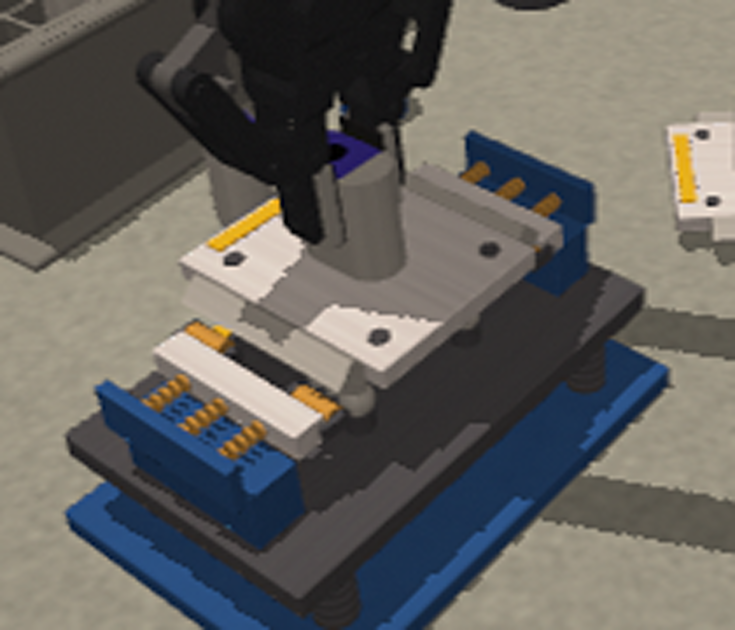

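Run:
```python
from h import *
S=load('side6')
p=np.array([(233.5,258.5),(379,336.5),(489,249.5)])/3.5+[90,170]-.36
M=np.array([[39,30],[-39,30],[-39,-30.]])/1000
def fit(M,X):
    a=M-M.mean(0);b=X-X.mean(0); y=np.arctan2((a[:,0]*b[:,1]-a[:,1]*b[:,0]).sum(),(a*b).sum()); R=np.array([[np.cos(y),-np.sin(y)],[np.sin(y),np.cos(y)]])
    t=X.mean(0)-R@M.mean(0); return np.round(t,4),round(np.degrees(y),2),np.abs(M@R.T+t-X).max()
W=np.array([onz(S,*a,.110+dz)[:2] for a,dz in zip(p,(-.0007,.0007,.0007))]); print(fit(M,W))
goto((0.5738,0.2292,0.118),85.4)
```

```text
(array([0.5675, 0.2293]), np.float64(-4.22), np.float64(0.0003071255575548548))
t 6.0 tcp [572.4 228.6 126.6] yaw 85.24 zax [-0.025  -0.0011 -0.9997] F [ 0.4 -0.2 -5. ] M [ 0.02 -0.01 -0.02] w 0.269 j6 -1.2
shift mm [0.8 1.5 8.5] turn -0.16
```

{"api": "arm_command", "payload": {"moves": [[[0.6,1.8,3],-0.2],[[0.6,1.8,6],-0.2],[[0.6,1.8,8],-0.2],[[0.6,1.8,9],-0.2],[[0.6,1.8,9],-0.2]]}}

```text
time_s: 6.42
tcp_pos: [0.5744, 0.2289, 0.1178]
eef_rot: [-2.297, -2.12, 0.029]
contact_force: [-0.4, -1.6, -4.8]
width: 0.268
```

```bash
python3 -c "
from h import *
goto((0.574,0.229,0.114),85.4)"
```

```text
t 6.42 tcp [574.4 228.9 117.8] yaw 85.43 zax [-0.0242 -0.0013 -0.9997] F [-0.4 -1.6 -4.8] M [-0.27 -0.2  -0.03] w 0.268 j6 -1.2
shift mm [ 0.1 -0.3  3.8] turn 0.03
```

{"api": "arm_command", "payload": {"moves": [[[0,0,1],0],[[0,0,2],0],[[0,0,3],0],[[0,0,4],0],[[0,0,4],0]]}}

```text
time_s: 6.83
tcp_pos: [0.5745, 0.2287, 0.1139]
eef_rot: [-2.297, -2.121, 0.029]
contact_force: [-0.8, -3.2, -0.7]
width: 0.27
```

```bash
python3 -c "
from h import *
goto((0.574,0.229,0.110),85.4)"
```

```text
t 6.83 tcp [574.5 228.7 113.9] yaw 85.43 zax [-0.0238 -0.0014 -0.9997] F [-0.8 -3.2 -0.7] M [-0.49  0.09  0.02] w 0.27 j6 -1.2
shift mm [ 0.3 -0.4  3.9] turn 0.03
```

{"api": "arm_command", "payload": {"moves": [[[-0.8,-0.3,0],0],[[-1.5,-0.3,0],0],[[-1.5,-0.3,0],0],[[-1.5,-0.3,0],0]]}}

```text
time_s: 7.17
tcp_pos: [0.5744, 0.228, 0.1144]
eef_rot: [-2.297, -2.121, 0.026]
contact_force: [-0.5, 2.8, -0.5]
width: 0.264
```

```bash
python3 -c "
from h import *
goto((0.574,0.2275,0.110),85.4)
d=cam('side','side7')
a=cv2.imread('pics/side7.png')
cv2.imwrite('pics/c7.png',cv2.resize(a[170:350,90:300],None,fx=3.5,fy=3.5,interpolation=2))
"
```

```text
t 7.17 tcp [574.4 228.  114.4] yaw 85.45 zax [-2.270e-02 -2.000e-04 -9.997e-01] F [-0.5  2.8 -0.5] M [ 0.49 -0.26  0.04] w 0.264 j6 -1.2
shift mm [-0.6 -0.2  4.4] turn 0.05
```

View pics/c7.png

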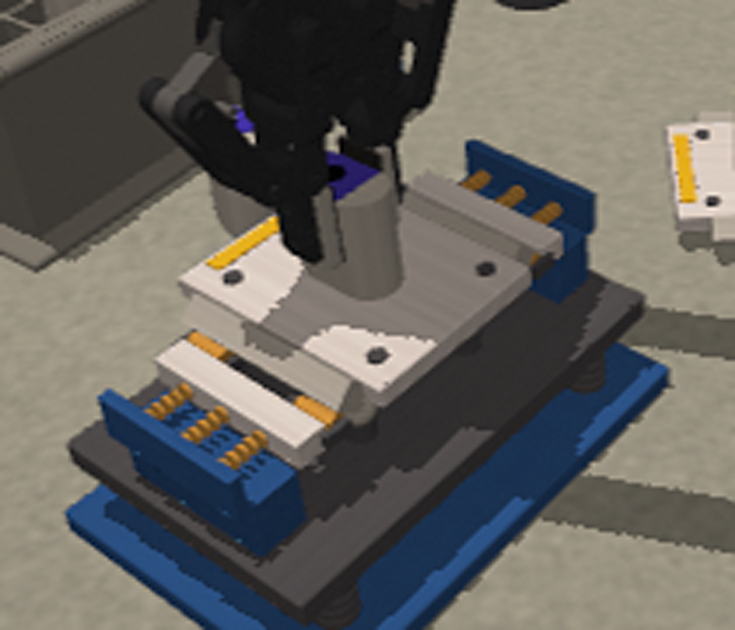

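{"api": "arm_command", "payload": {"moves": [[[0.3,0,1],0],[[0.4,0,2],0],[[0.4,0,3],0],[[0.4,0,3.5],0],[[0.4,0,3.5],0]]}}

```text
time_s: 7.63
tcp_pos: [0.5744, 0.2283, 0.1109]
eef_rot: [-2.297, -2.121, 0.026]
contact_force: [-0.7, 0.0, 2.0]
width: 0.264
```

```bash
python3 -c "
from h import *
goto((0.574,0.2283,0.108),85.4)"
```

```text
t 7.63 tcp [574.4 228.3 110.9] yaw 85.45 zax [-2.270e-02 -4.000e-04 -9.997e-01] F [-0.7  0.   2. ] M [0.01 0.04 0.02] w 0.264 j6 -1.2
shift mm [-0.  -0.3  2.9] turn 0.05
```

Centred: side force and moment are about zero. Pressing on in small steps.

{"api": "arm_command", "payload": {"moves": [[[0,0,1],0],[[0,0,2],0],[[0,0,3],0],[[0,0,4],0],[[0,0,4],0]]}}

```text
time_s: 8.05
tcp_pos: [0.5744, 0.2283, 0.1069]
eef_rot: [-2.297, -2.121, 0.026]
contact_force: [-0.9, -0.3, 4.6]
width: 0.267
```

```bash
python3 -c "
from h import *
goto((0.574,0.2283,0.104),85.4)"
```

```text
t 8.05 tcp [574.4 228.3 106.9] yaw 85.45 zax [-2.240e-02 -4.000e-04 -9.997e-01] F [-0.9 -0.3  4.6] M [0.04 0.25 0.03] w 0.267 j6 -1.2
shift mm [-0.  -0.3  2.9] turn 0.05
```

{"api": "arm_command", "payload": {"moves": [[[0,0,1],0],[[0,0,2],0],[[0,0,3],0],[[0,0,4],0],[[0,0,4],0]]}}

```text
time_s: 8.47
tcp_pos: [0.5744, 0.2284, 0.1034]
eef_rot: [-2.297, -2.121, 0.025]
contact_force: [-3.9, -0.3, 7.7]
width: 0.268
```

```bash
python3 -c "
from h import *
goto((0.574,0.2283,0.104),85.4)"
```

```text
t 8.47 tcp [574.4 228.4 103.4] yaw 85.45 zax [-2.200e-02 -2.000e-04 -9.998e-01] F [-3.9 -0.3  7.7] M [0.01 0.49 0.04] w 0.268 j6 -1.2
shift mm [-0.1 -0.4 -0.6] turn 0.05
```

{"api": "arm_command", "payload": {"moves": [[[0,-0.5,0],0],[[0,-1,0],0],[[0,-1.2,0],0],[[0,-1.2,0],0]]}}

```text
time_s: 8.8
tcp_pos: [0.5743, 0.2285, 0.1044]
eef_rot: [-2.298, -2.122, 0.022]
contact_force: [-1.5, -0.5, 5.8]
width: 0.265
```

```bash
python3 -c "
from h import *
goto((0.574,0.2283,0.104),85.4)
d=cam('side','side8')
a=cv2.imread('pics/side8.png')
cv2.imwrite('pics/c8.png',cv2.resize(a[170:350,90:300],None,fx=3.5,fy=3.5,interpolation=2))
"
```

```text
t 8.8 tcp [574.3 228.5 104.4] yaw 85.44 zax [-1.950e-02  1.000e-04 -9.998e-01] F [-1.5 -0.5  5.8] M [-0.08 -0.14  0.  ] w 0.265 j6 -1.2
shift mm [-0.2 -0.2  0.4] turn 0.04
```

View pics/c8.png

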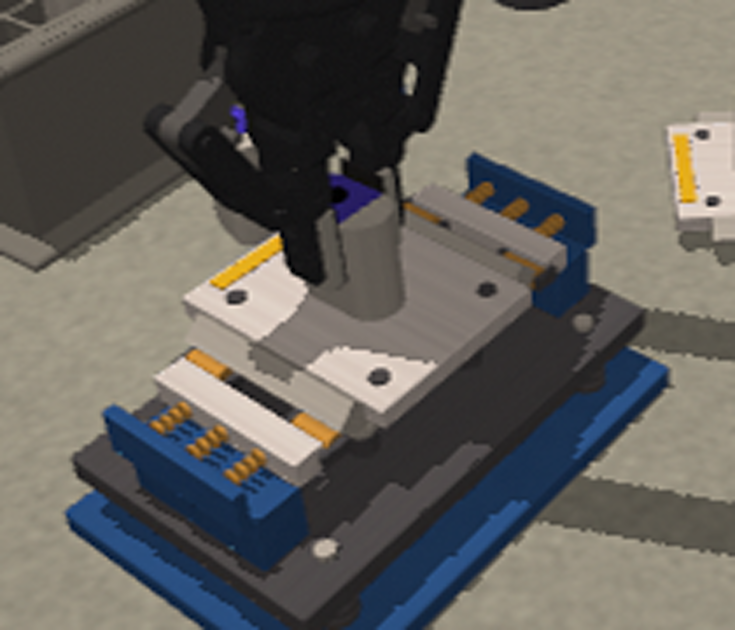

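{"api": "arm_command", "payload": {"moves": [[[-0.1,-0.5,1.5],0],[[-0.1,-0.8,3],0],[[-0.1,-0.8,4],0],[[-0.1,-0.8,5],0],[[-0.1,-0.8,5],0]]}}

```text
time_s: 9.27
tcp_pos: [0.5743, 0.2286, 0.1005]
eef_rot: [-2.299, -2.123, 0.019]
contact_force: [-1.7, -0.1, 9.0]
width: 0.267
```

```bash
python3 -c "
from h import *
goto((0.5735,0.2283,0.1),85.4)"
```

```text
t 9.27 tcp [574.3 228.6 100.5] yaw 85.44 zax [-1.740e-02  5.000e-04 -9.998e-01] F [-1.7 -0.1  9. ] M [-0.11  0.09  0.06] w 0.267 j6 -1.2
shift mm [-0.3 -0.8  0.5] turn 0.04
```

{"api": "arm_command", "payload": {"moves": [[[-0.2,-0.5,1.2],0],[[-0.2,-0.8,2.5],0],[[-0.2,-0.8,3.5],0],[[-0.2,-0.8,4],0],[[-0.2,-0.8,4],0]]}}

```text
time_s: 9.68
tcp_pos: [0.5737, 0.2286, 0.0967]
eef_rot: [-2.299, -2.123, 0.018]
contact_force: [0.3, 0.4, 4.1]
width: 0.268
```

```bash
python3 -c "
from h import *
goto((0.5735,0.2283,0.097),85.4)"
```

```text
t 9.68 tcp [573.7 228.6  96.7] yaw 85.42 zax [-0.017   0.001  -0.9999] F [0.3 0.4 4.1] M [ 0.43  0.29 -0.21] w 0.268 j6 -1.2
shift mm [-0.3 -0.1 -0.3] turn 0.02
```

Force fell from 9 to 4 N, so something snapped. I'll look.

```bash
python3 -c "
from h import *
d=cam('side','side9')
a=cv2.imread('pics/side9.png')
cv2.imwrite('pics/c9.png',cv2.resize(a[170:350,90:300],None,fx=3.5,fy=3.5,interpolation=2))
st()
"
```

```text
t 9.73 tcp [573.6 228.6  96.7] yaw 85.42 zax [-0.0171  0.001  -0.9999] F [-0.6  0.6  5.9] M [ 0.47  0.31 -0.14] w 0.268 j6 -1.2
```

View pics/c9.png

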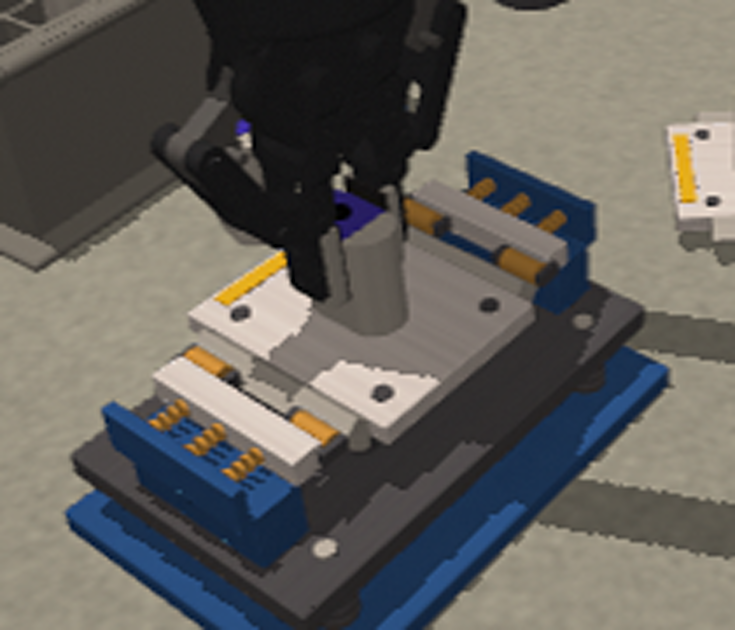

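Rollers on both sides are now above the rails. A small extra push to confirm seating, then I'll ease off.

{"api": "arm_command", "payload": {"moves": [[[0,0,1],0],[[0,0,2],0],[[0,0,4],0],[[0,0,5],0],[[0,0,5],0]]}}

```text
time_s: 10.15
tcp_pos: [0.5737, 0.2287, 0.0922]
eef_rot: [-2.299, -2.123, 0.018]
contact_force: [-1.3, -1.0, 9.8]
width: 0.268
```

```bash
python3 -c "
from h import *
st()"
```

```text
t 10.15 tcp [573.7 228.7  92.2] yaw 85.42 zax [-0.0168  0.0011 -0.9999] F [-1.3 -1.   9.8] M [ 0.16  0.79 -0.12] w 0.268 j6 -1.2
```

{"api": "arm_command", "payload": {"moves": [[[0,0,-3],0],[[0,0,-6],0],[[0,0,-9],0],[[0,0,-12],0],[[0,0,-12],0]]}}

```text
time_s: 10.57
tcp_pos: [0.5735, 0.2286, 0.104]
eef_rot: [-2.299, -2.122, 0.019]
contact_force: [-0.2, 1.8, -1.6]
width: 0.269
```

```bash
python3 -c "
from h import *
st()
d=cam('side','side10')
a=cv2.imread('pics/side10.png')
cv2.imwrite('pics/c10.png',cv2.resize(a[170:350,90:300],None,fx=3.5,fy=3.5,interpolation=2))
"
```

```text
t 10.57 tcp [573.5 228.6 104. ] yaw 85.42 zax [-1.770e-02  9.000e-04 -9.998e-01] F [-0.2  1.8 -1.6] M [ 0.51  0.16 -0.16] w 0.269 j6 -1.2
```

View pics/c10.png

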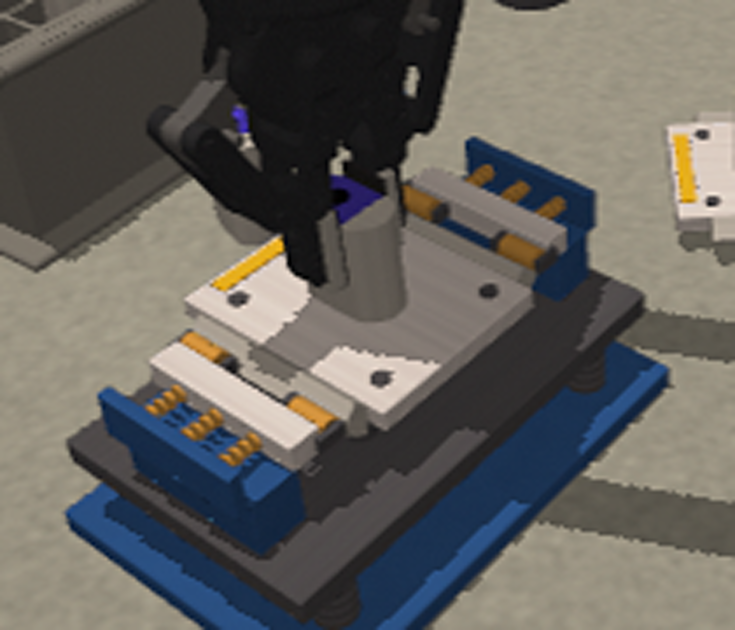

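The plate is held below the rollers on both sides and the deck rose with it. I'll open the jaws only part way, to stay clear of the housings.

{"api": "arm_command", "payload": {"moves": [[[0,0,1],0],[[0,0,1],0],[[0,0,1],0],[[0,0,1],0],[[0,0,1],0]], "grip": 0.1}}

```text
time_s: 11.03
tcp_pos: [0.5736, 0.2285, 0.1029]
eef_rot: [-2.299, -2.122, 0.019]
contact_force: [0.5, -0.3, -0.2]
width: 0.449
```

```bash
python3 -c "
from h import *
st()
d=cam('side','side11')
a=cv2.imread('pics/side11.png')
cv2.imwrite('pics/c11.png',cv2.resize(a[170:350,90:300],None,fx=3.5,fy=3.5,interpolation=2))
"
```

```text
t 11.03 tcp [573.6 228.5 102.9] yaw 85.42 zax [-1.750e-02  9.000e-04 -9.998e-01] F [ 0.5 -0.3 -0.2] M [-0.    0.05 -0.01] w 0.449 j6 -1.2
```

View pics/c11.png

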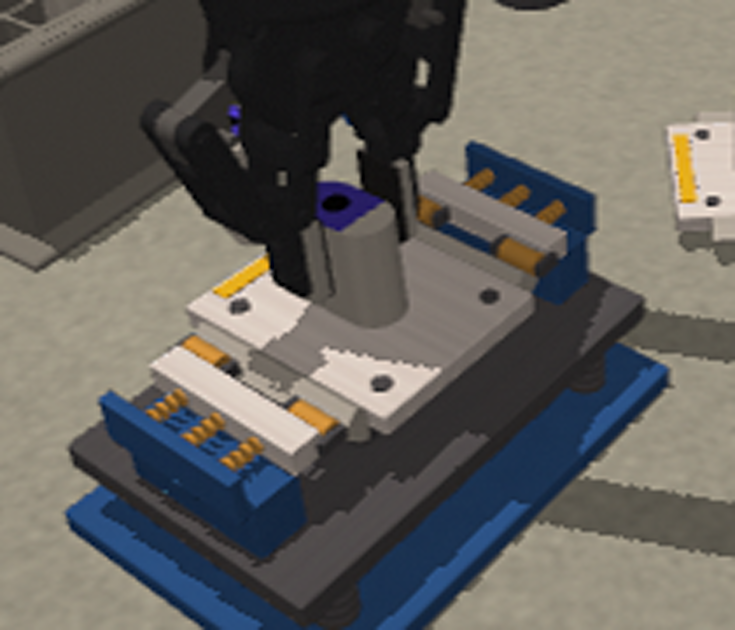

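{"api": "arm_command", "payload": {"moves": [[[0,-0.5,-10],0],[[0,-1,-25],0],[[0,-1.5,-55],0],[[0,-2,-90],0],[[0,-2,-125],0]]}}

```text
time_s: 11.5
tcp_pos: [0.5731, 0.2284, 0.2295]
eef_rot: [-2.299, -2.122, 0.021]
contact_force: [0.2, 0.6, -0.1]
width: 0.447
```

{"api": "arm_command", "payload": {"moves": [[[40,-10,0],0],[[80,-20,0],0],[[120,-30,0],0],[[160,-50,0],0],[[200,-70,0],0]]}}

```text
time_s: 11.92
tcp_pos: [0.5212, 0.4293, 0.2316]
eef_rot: [-2.3, -2.121, 0.019]
contact_force: [1.1, 0.4, -0.5]
width: 0.447
```

{"api": "arm_command", "payload": {"moves": [[[30,-20,0],0],[[60,-50,0],0],[[80,-90,0],0],[[80,-120,0],0],[[80,-120,0],0]]}}

```text
time_s: 12.33
tcp_pos: [0.4017, 0.5214, 0.2344]
eef_rot: [-2.292, -2.127, 0.022]
contact_force: [-0.6, -1.3, 0.4]
width: 0.445
```

```bash
python3 -c "
from h import *
st()
d=cam('side','side12');e=cam('top','top12')
a=cv2.imread('pics/side12.png');b=cv2.imread('pics/top12.png')
cv2.imwrite('pics/c12.png',cv2.resize(a[180:350,90:300],None,fx=3.5,fy=3.5,interpolation=2))
cv2.imwrite('pics/c12t.png',cv2.resize(b[170:290,80:250],None,fx=4.5,fy=4.5,interpolation=2))
"
```

```text
t 12.33 tcp [401.7 521.4 234.4] yaw 85.72 zax [-0.0202  0.0015 -0.9998] F [-0.6 -1.3  0.4] M [-0.02  0.03  0.02] w 0.445 j6 -0.67
```

View pics/c12.png

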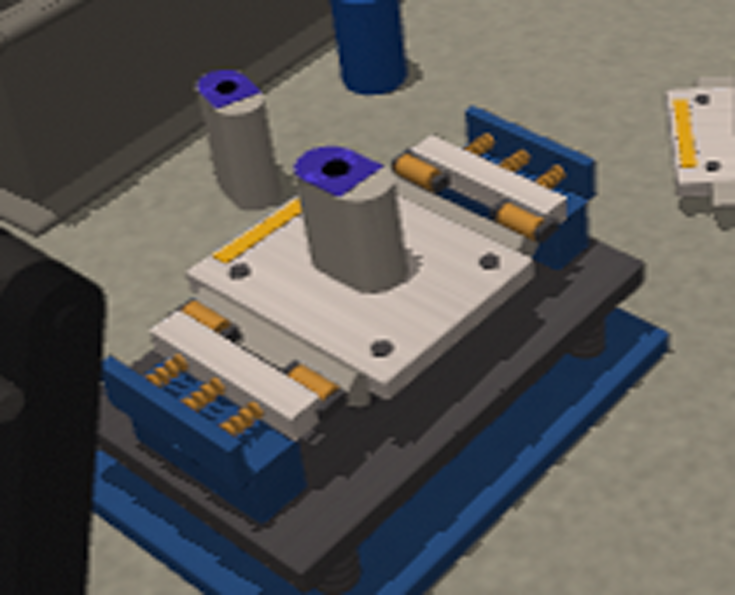

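View pics/c12t.png

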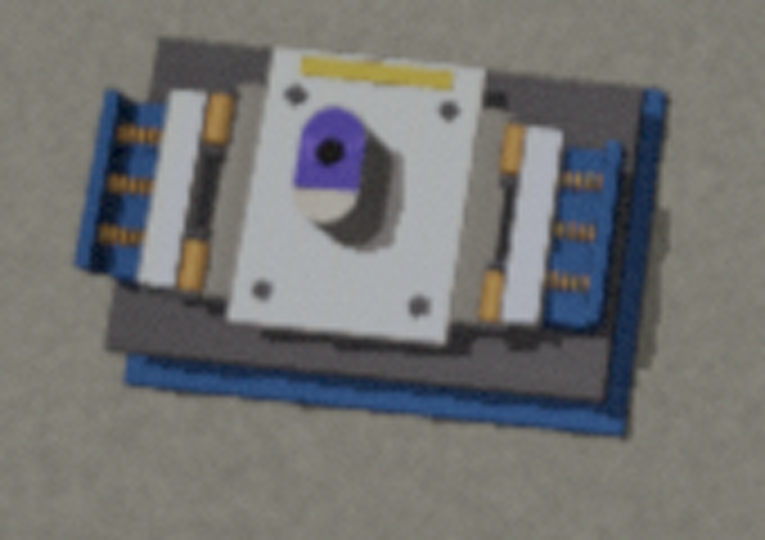

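Run:
```python
from h import *
S=load('side12');T=load('top12');S0=load('side0');T0=load('top0')
t=lambda p:np.array(p)/4.5+[80,170]-.39
s=lambda p:np.array(p)/3.5+[90,180]-.36
L=[]
for n,a,b in(('+x+y',(238.5,270),(296,95)),('-x+y',(381,348),(262,290)),('-x-y',(489,261),(419,306)),('hole',(335,168),(330,151)),('stripe c',(259,230),(377,73)),('deck -x-y',(643,268),(603,399)),('deck -x+y',(302,573),(107,350))):
    X,e=tri(S,s(a),T,t(b)); print(n,np.round(X*1000,1),round(e*1000,1)); L.append(X)
c=(L[0]+L[2])/2; print('centre',c*1000,'yaw',np.degrees(np.arctan2(*(L[0]-L[1])[[1,0]])))
n=np.cross(L[1]-L[0],L[2]-L[1]);n/=np.linalg.norm(n);print('normal',n)
# 4 top-cam screws centre at that height
W=np.array([onz(T,*t(p),c[2])[:2] for p in((296,95),(449,110),(419,306),(262,290))]);print('top',W.mean(0))
for C,m in((PUR,'spare'),):
  for d in(T0,T):
    print(m,[np.round(b[:2],1) for b in blobs(d['color'],*C) if 205<b[0]<230 and 110<b[1]<150])
x=cv2.absdiff(T0['color'],T['color'])[100:160,190:390].max(2); print('diff bystander region (top) px>40:',(x>40).sum())
```

```text
+x+y [610.7 256.6  85. ] 0.4
-x+y [533.  262.9  87.2] 0.7
-x-y [528.3 203.   87.1] 0.7
hole [578.1 229.4 130.8] 1.0
stripe c [624.2 228.8  79.1] 4.7
deck -x-y [498.2 136.   47.2] 1.0
deck -x+y [513.4 333.4  49.9] 0.2
centre [569.51084083 229.77980182  86.04969141] yaw -4.6528917835678545
normal [ 0.02819644 -0.00487523  0.99959051]
top [0.56977561 0.22999451]
spare [array([217.1, 129.1])]
spare [array([217.1, 129. ])]
diff bystander region (top) px>40: 0
```

Run:
```python
from h import *
S0=load('side0');S=load('side12')
g0=cv2.cvtColor(S0['color'],cv2.COLOR_RGB2GRAY);g=cv2.cvtColor(S['color'],cv2.COLOR_RGB2GRAY)
# features fixed to deck, with approx world xy
def R(y): c,s=np.cos(np.radians(-4.6)),np.sin(np.radians(-4.6)); return np.array([[c,-s],[s,c]])
ctr=np.array([.570,.230])
for nm,loc,z in(('deck-x-y',(-.065,-.1),.057),('deck-x+y',(-.065,.1),.057),('hous-y back',(-.04,-.097),.101),('hous+y -x',(-.04,.097),.101)):
    P=np.r_[ctr+R(0)@np.array(loc),z]; u,v=proj(S0,P); x,y=int(round(u)),int(round(v)); k=9
    t=g0[y-k:y+k+1,x-k:x+k+1]; w=g[y-k-4:y+k+14,x-k-5:x+k+6]
    r=cv2.matchTemplate(w,t,cv2.TM_CCOEFF_NORMED); _,m,_,l=cv2.minMaxLoc(r)
    def sub(a,i): return i+ (0 if i in(0,len(a)-1) else 0.5*(a[i-1]-a[i+1])/(a[i-1]-2*a[i]+a[i+1]))
    dv=sub(r[:,l[0]],l[1])-4; du=sub(r[l[1]],l[0])-5
    dz=(proj(S0,P-[0,0,.01])-proj(S0,P))/10
    print(nm,(x,y),'score',round(m,3),'du,dv',round(du,2),round(dv,2),'-> sink mm',round(dv/dz[1],1))
a=S['color'][225:300,120:260,::-1]; cv2.imwrite('pics/c13.png',cv2.resize(a,None,fx=5.7,fy=5.7,interpolation=cv2.INTER_CUBIC))
```

```text
deck-x-y (274, 251) score 0.993 du,dv 0.04 2.91 -> sink mm 5.8
deck-x+y (174, 340) score 0.685 du,dv 0.75 3.04 -> sink mm 5.7
hous-y back (259, 223) score 0.984 du,dv 0.28 2.71 -> sink mm 5.0
hous+y -x (156, 304) score 0.821 du,dv -0.73 4.24 -> sink mm 7.2
```

View pics/c13.png

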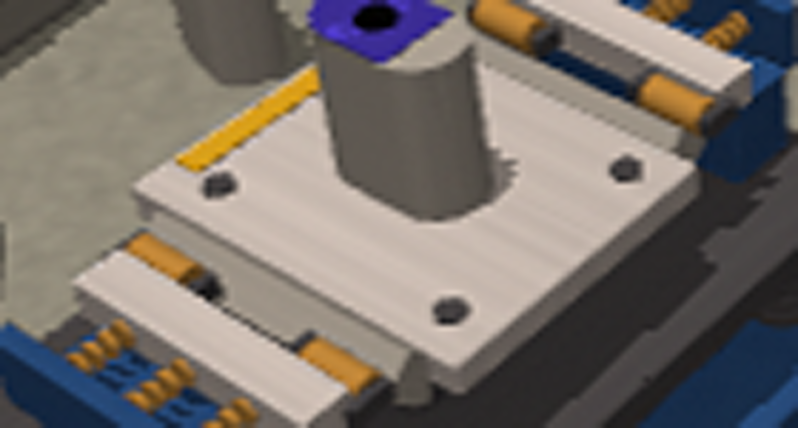

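Run:
```python
from h import *
def dark(d,u,v,k=4):
    g=cv2.cvtColor(d['color'],cv2.COLOR_RGB2GRAY).astype(float); x,y=int(round(u)),int(round(v))
    w=g[y-k:y+k+1,x-k:x+k+1]; m=np.median(w); q=np.clip(m-20-w,0,None)
    yy,xx=np.mgrid[-k:k+1,-k:k+1]; q=q*(np.hypot(xx,yy)<=k)
    return np.array([x+(q*xx).sum()/q.sum(),y+(q*yy).sum()/q.sum()])
S=load('side12');T=load('top12');S0=load('side0');T0=load('top0')
t=lambda p:np.array(p)/4.5+[80,170]-.39
s=lambda p:np.array(p)/3.5+[90,180]-.36
s0=lambda p:np.array(p)/8+[290,135]-.44
t0=lambda p:np.array(p)/8+[365,190]-.44
def run(Sd,Td,pairs):
    L=[]
    for a,b in pairs:
        A=dark(Sd,*a);B=dark(Td,*b); X,e=tri(Sd,A,Td,B); L.append(X); print(np.round(a,1),np.round(A,2),np.round(b,1),np.round(B,2),np.round(X*1000,1),round(e*1000,2))
    n=np.cross(L[1]-L[0],L[2]-L[1]);print('normal',n/np.linalg.norm(n),'c',(L[0]+L[2])/2)
run(S,T,[(s((238.5,270)),t((296,95))),(s((381,348)),t((262,290))),(s((489,261)),t((419,306)))])
run(S0,T0,[(s0((142,267)),t0((138,156))),(s0((412,332)),t0((171,480))),(s0((486,237)),t0((423,467)))])
```

```text
[157.8 256.8] [157.9  257.05] [145.4 190.7] [145.31 190.72] [610.7 256.7  84.7] 0.73
[198.5 279.1] [198.57 279.24] [137.8 234.1] [137.75 234.03] [533.  263.   87.1] 0.98
[229.4 254.2] [229.41 254.37] [172.7 237.6] [172.66 237.66] [528.2 203.1  86.9] 0.82
normal [ 0.03024722 -0.00470262  0.99953139] c [0.56941986 0.22989791 0.08582542]
[307.3 167.9] [306.84 167.74] [381.8 209.1] [381.63 209.06] [ 602.6 -176.4   22.4] 0.78
[341.1 176.1] [341.21 176.67] [385.9 249.6] [385.84 249.67] [ 524.3 -183.    20.5] 0.76
[350.3 164.2] [350.32 164.  ] [417.4 247.9] [417.33 248.01] [ 528.5 -242.1   22.5] 0.73
normal [-0.02808041  0.03189629  0.99909665] c [ 0.56558096 -0.20923733  0.02245124]
```

Height and position agree with home: deck sunk 5.7 mm, plate top measured 86 mm against 85 expected. The pitch reading of 0.03 is within the noise, since the same method gives 0.03 to 0.04 for the plate lying flat on the table. To be sure, I'll press gently by feel with shut fingers on the rear half of the block top.

```bash
python3 -c "
from h import *
goto((0.560,0.2308,0.20),85.4)"
```

```text
t 12.43 tcp [406.7 519.5 234.8] yaw 85.54 zax [-0.0169  0.0015 -0.9999] F [ 0.1 -1.2  0.8] M [-0.03  0.01 -0.  ] w 0.451 j6 -0.67
shift mm [-275.9  175.9   31.8] turn 0.14
```

{"api": "arm_command", "payload": {"moves": [[[-35,20,0],0],[[-70,42,0],0],[[-105,65,0],0],[[-140,87,0],0],[[-175,110,0],0]], "grip": 1}}

```text
time_s: 12.85
tcp_pos: [0.5044, 0.3339, 0.2337]
eef_rot: [-2.299, -2.124, 0.016]
contact_force: [0.8, 0.1, 0.2]
width: 0.001
```

```bash
python3 -c "
from h import *
goto((0.560,0.2308,0.20),85.4)"
```

```text
t 12.85 tcp [504.4 333.9 233.7] yaw 85.46 zax [-0.0156  0.0016 -0.9999] F [0.8 0.1 0.2] M [-0.02 -0.03 -0.02] w 0.001 j6 -1.0
shift mm [-98.3  64.1  32.7] turn 0.06
```

{"api": "arm_command", "payload": {"moves": [[[-35,22,5],0],[[-70,45,15],0],[[-98,64,30],0],[[-98,64,40],0],[[-98,64,50],0]]}}

```text
time_s: 13.27
tcp_pos: [0.5615, 0.2277, 0.1823]
eef_rot: [-2.306, -2.117, 0.016]
contact_force: [-0.0, -0.2, -0.3]
width: -0.002
```

```bash
python3 -c "
from h import *
goto((0.560,0.2308,0.135),85.4)"
```

```text
t 13.27 tcp [561.5 227.7 182.3] yaw 85.12 zax [-0.0154  0.0013 -0.9999] F [-0.  -0.2 -0.3] M [-0.03  0.03  0.02] w -0.002 j6 -1.19
shift mm [ 3.  -1.  47.3] turn -0.28
```

{"api": "arm_command", "payload": {"moves": [[[3,-1,12],-0.3],[[3,-1,26],-0.3],[[3,-1,40],-0.3],[[3,-1,46],-0.3],[[3,-1,46],-0.3]]}}

```text
time_s: 13.68
tcp_pos: [0.5581, 0.2313, 0.1335]
eef_rot: [-2.297, -2.124, 0.022]
contact_force: [-0.5, -1.1, 0.2]
width: -0.001
```

```bash
python3 -c "
from h import *
goto((0.560,0.2308,0.13),85.4)"
```

```text
t 13.68 tcp [558.1 231.3 133.5] yaw 85.52 zax [-0.0194  0.     -0.9998] F [-0.5 -1.1  0.2] M [-0.01  0.04 -0.03] w -0.001 j6 -1.19
shift mm [-0.3  2.   3.4] turn 0.12
```

{"api": "arm_command", "payload": {"moves": [[[0,1.5,1.5],0],[[0,1.5,3],0],[[0,1.5,4.5],0],[[0,1.5,6],0],[[0,1.5,6],0]]}}

```text
time_s: 14.1
tcp_pos: [0.5598, 0.2317, 0.1281]
eef_rot: [-2.297, -2.124, 0.02]
contact_force: [-1.4, 2.2, 3.6]
width: 0.0
```

```bash
python3 -c "
from h import *
goto((0.560,0.2308,0.12),85.4)"
```

```text
t 14.1 tcp [559.8 231.7 128.1] yaw 85.53 zax [-1.830e-02  9.000e-04 -9.998e-01] F [-1.4  2.2  3.6] M [ 0.38  0.27 -0.01] w 0.0 j6 -1.19
shift mm [-0.8  0.5  8.1] turn 0.13
```

{"api": "arm_command", "payload": {"moves": [[[-0.3,0,1.5],0],[[-0.5,0,3],0],[[-0.5,0,4.5],0],[[-0.5,0,6],0],[[-0.5,0,6],0]]}}

```text
time_s: 14.52
tcp_pos: [0.5599, 0.2316, 0.1231]
eef_rot: [-2.297, -2.124, 0.018]
contact_force: [-3.7, 1.8, 8.4]
width: 0.001
```

{"api": "arm_command", "payload": {"moves": [[[0,0,1],0],[[0,0,2],0],[[0,0,3],0],[[0,0,4],0],[[0,0,4],0]]}}

```text
time_s: 14.93
tcp_pos: [0.56, 0.2317, 0.1203]
eef_rot: [-2.297, -2.124, 0.017]
contact_force: [-6.3, 0.4, 11.2]
width: -0.0
```

```bash
python3 -c "
from h import *
goto((0.560,0.2308,0.12),85.4)"
```

```text
t 14.93 tcp [560.  231.7 120.3] yaw 85.53 zax [-0.0168  0.0021 -0.9999] F [-6.3  0.4 11.2] M [ 0.01  1.12 -0.04] w -0.0 j6 -1.19
shift mm [-0.9  0.1  0.3] turn 0.13
```

The force rises linearly at about 1 N/mm with no further drop, so the plate was already seated. Retreating and checking.

{"api": "arm_command", "payload": {"moves": [[[0,0.5,-6],0],[[0,1,-14],0],[[0,1,-40],0],[[0,1,-75],0],[[0,1,-110],0]]}}

```text
time_s: 15.35
tcp_pos: [0.5623, 0.2308, 0.2308]
eef_rot: [-2.297, -2.124, 0.02]
contact_force: [0.9, 0.4, 0.5]
width: 0.001
```

{"api": "arm_command", "payload": {"moves": [[[40,-15,0],0],[[75,-35,0],0],[[110,-55,0],0],[[145,-75,0],0],[[180,-95,0],0]]}}

```text
time_s: 15.77
tcp_pos: [0.4812, 0.419, 0.2332]
eef_rot: [-2.298, -2.123, 0.018]
contact_force: [1.1, 0.1, 0.9]
width: 0.001
```

{"api": "arm_command", "payload": {"moves": [[[30,-30,0],0],[[60,-60,0],0],[[80,-95,0],0],[[90,-110,0],0],[[90,-110,0],0]]}}

```text
time_s: 16.18
tcp_pos: [0.3749, 0.5205, 0.2357]
eef_rot: [-2.292, -2.128, 0.018]
contact_force: [0.5, -0.2, 0.3]
width: -0.003
```

Run:
```python
from h import *
st()
S=cam('side','side14');T=cam('top','top14')
def dark(d,u,v,k=4):
    g=cv2.cvtColor(d['color'],cv2.COLOR_RGB2GRAY).astype(float); x,y=int(round(u)),int(round(v))
    w=g[y-k:y+k+1,x-k:x+k+1]; m=np.median(w); q=np.clip(m-20-w,0,None)
    yy,xx=np.mgrid[-k:k+1,-k:k+1]; q=q*(np.hypot(xx,yy)<=k)
    return np.array([x+(q*xx).sum()/q.sum(),y+(q*yy).sum()/q.sum()])
for a,b in(((157.8,256.8),(145.4,190.7)),((198.5,279.1),(137.8,234.1)),((229.4,254.2),(172.7,237.6))):
    A=dark(S,*a);B=dark(T,*b);X,e=tri(S,A,T,B);print(np.round(A,2),np.round(B,2),np.round(X*1000,1))
S0=load('side0');T0=load('top0')
print('bystander diff',(cv2.absdiff(T0['color'],T['color'])[100:160,190:390].max(2)>40).sum(),(cv2.absdiff(T0['color'],T['color'])[190:400,240:345].max(2)>40).sum())
a=S['color'][:,:,::-1];b=T['color'][:,:,::-1]
cv2.imwrite('pics/c14.png',np.hstack([cv2.resize(a[180:330,95:295],(400,300)),cv2.resize(b[100:280,90:330],(400,300))]))
```

```text
t 16.18 tcp [374.9 520.5 235.7] yaw 85.75 zax [-0.0179  0.0027 -0.9998] F [ 0.5 -0.2  0.3] M [ 0.05 -0.08 -0.  ] w -0.003 j6 -0.64
[157.89 257.05] [145.34 190.73] [610.7 256.7  84.7]
[198.6  279.26] [137.74 234.  ] [533.  263.   87.1]
[229.41 254.36] [172.66 237.65] [528.2 203.1  86.9]
bystander diff 0 0
```

View pics/c14.png

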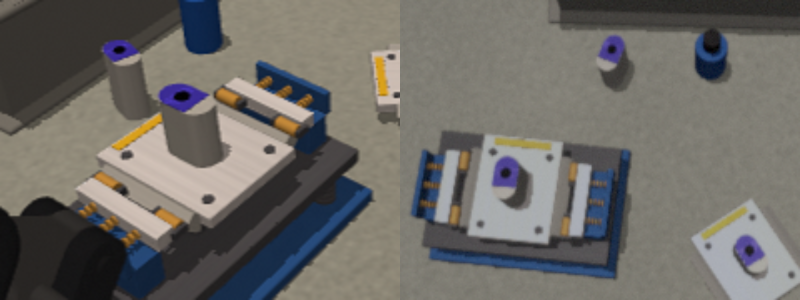

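```bash
python3 -c "
from h import *
print(workorder.close_job())"
```

```text
the job is handed in; nothing more can be done
None
```

I put the farthest of the four plates on the mount, stripe to stripe, and pressed it until the rollers on both sides snapped over its rails. I then released it, moved the arm well clear and handed the job in at about 16 s of the 48 s allowed. The close call gave no verdict.

**Lift:** The wrist read about 5.7 N with the plate hanging.

**Press:** I centred the plate by feel. The highest wrist force I read before the snap was 9 N, and the force then dropped to about 4 N. A later check press on the rear half of the block top reached 11 N. It rose steadily at about 1 N/mm with no further snap, and the plate's image positions did not change.

**Last checks:**

| Check | Plate | Mount |
|---|---|---|
| Centre (m) | (0.5694, 0.2299) | (0.570, 0.230) |
| Yaw | −4.65° | −4.6° |
| Height of plate top | about 86 mm | about 85.3 mm expected when home |

- **Rollers:** in the pictures they sit over the rails on both sides.
- **Bystanders:** the dye bottle, spare block and ring gauge showed no change in the top view.

**Check that disagreed:** The measured pitch was about 0.03 rad, +x end low, which is right at the limit. The same method gave about 0.04 rad for the plate lying flat on the table, so this is within its noise. I took the check press as better evidence that the plate is level, but the cameras could not confirm it.

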